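# Lock the reader cover and hold the test paddle in its slot

### The job

Push the headed lock pin at the front of the bench reader all the way down through the fork and the cover's lug until its head seats. Then lift the test paddle out of its white stand by its handle, pass its blade down through the slot in the reader's cover and hold it there, upright and still, with the line across the blade (50 mm above its tip) level with the top of the funnel lips; the paddle must not rest on anything. Finish while still holding the paddle in the slot: do not let go, and leave the bottle, the tray stack and the tip box alone.

Things in the scene. Friction and masses are not known exactly. Their poses are not given: they have to be found in the camera images.
- reader: Fixed bench reader: cream housing 180 (x) x 220 (y) x 82 mm high, with a 100 mm wide steel cover plate on it whose top is 90 mm above the bench. Origin: centre of its underside; x points from its front (towards the robot) to its back, z up; may be turned about z. A fork with the cover's lug between its plates sticks out 50 mm from mid-front, top 102 mm above the bench.
- slot (a point): Slot centre at the top of its funnel lips, 96 mm above the bench, 20 mm behind the reader's centre. Reader's axes: slot 48 mm long along y, 8 mm wide along x. Lips slope at 45 degrees, 6 mm high, and widen the mouth to about 20 x 60 mm; the slot proper lies 6 to 14 mm below this point. Below is an empty chamber down to 8 mm above the bench.
- lock_pin (a joint): Travel of the steel lock pin straight down, in m: 0 to 0.006 at the start, 0.022 when the head sits on the fork (fully home; a hard stop). It slides with about 6 N of friction, stays where it is left, and has no spring.
- pin_head (a point): Centre of the flat top of the lock pin's head (disc 24 mm in diameter, 8 mm thick, on an upright 10 mm pin), in the reader's frame at x = -110 mm, y = 0. Its top is 132 mm above the bench at joint value 0 and 110 mm when home.
- paddle_handle (a point): Centre of the loose test paddle's handle: grey upright block 14 mm thick (x), 36 mm wide (y), 40 mm high, on a shoulder 16 x 60 mm, 6 mm high. Grip it across the 14 mm. Axes: x across the blade's thickness, y along its width, z up; same when turned half round. At the start it hangs upright in the stand, this point 102 mm above the bench. Mass about 0.12 kg.
- paddle_tip (a point): Centre of the lower edge of the paddle's blade, 92 mm straight below the handle's centre; same axes. Blade: aluminium frame with a window, 6 mm thick (x), 44 mm wide (y), 66 mm long from tip to shoulder; a thin dark line crosses it 50 mm above the tip. In the slot it has 2 mm of play in thickness and 4 mm in width.
- paddle: The whole test paddle, origin at the same point as paddle_tip.
- stand: White stand fixed to the bench, block 60 mm (x) by 90 mm (y) by 76 mm high, with one upright through-slot 9 mm by 47 mm (long side along y) in which the paddle hangs. Origin: centre of its underside.
- media_bottle: Bystander: clear capped bottle, 64 mm diameter, 130 mm high, origin at the centre of its underside. Leave alone.
- tray_stack: Bystander: stack of five clear culture trays, 96 by 136 by 90 mm, origin at the centre of its underside. Leave alone.
- tip_box: Bystander: grey box with clear lid, 82 by 122 by 64 mm, origin at the centre of its underside. Leave alone.
Things that resemble listed ones, but are neither listed nor needed, are in the scene too. There is more than one size of the paddle; the job needs the smallest.

How it is judged (in metres and radians):
On the way, in this order (a step that is already met when the one before it is completed fails the run):
1. the lock pin is pushed home (value of joint lock_pin above 0.02 m), for 0.2 s.
2. the paddle is lifted out of its stand (height (world z) of paddle_tip above 0.085 m and contact force between the fingers and paddle above 1 N), for 0.2 s.
3. the blade has entered the slot (horizontal distance between paddle_tip and slot below 0.008 m and z of paddle_tip in the frame of slot below -0.02 m), for 0.2 s.
At the end, for the whole second after the job is handed in: Lock pin within 2 mm of home; blade in the slot, its tip 42 to 58 mm below the top of the lips (50 mm asked), within 5 mm (across) and 6 mm (along) of the slot's centre and within 0.1 rad of upright; paddle held by the fingers, still (under 20 mm/s), and pressing on the reader with less than 8 N (value of joint lock_pin above 0.02 m and z of paddle_tip in the frame of slot between -0.058 and -0.042 m and x of paddle_tip in the frame of slot between -0.005 and 0.005 m and y of paddle_tip in the frame of slot between -0.006 and 0.006 m and angle between paddle_tip's own z axis and vertical below 0.1 rad and contact force between the fingers and paddle above 1 N and contact force between paddle and reader below 8 N and linear speed of paddle below 0.02 m/s); the arm keeps its last pose, push and grip.
It fails at once if the bottle, tray stack or tip box is disturbed (moved over 25 mm) (distance of any of media_bottle, tray_stack, tip_box from where it was at the start of the episode above 0.025 m).
It also fails if it takes over 56 s, if anything falls off the work surface, if the arm or the gripper's body presses on something with over 40 N, if the wrist force passes 120 N, or if a joint passes its speed limit or range.

### The arm

A 7-joint arm with a two-finger parallel gripper is mounted at the origin on the work surface. World frame = base frame: x ahead of the robot, y to its left, z up, the work surface at z = 0. Lengths are in mm, angles in rad, forces in N, time in s.
With the tool pointing down it reaches from about 375 to 925 mm from the base axis. Payload 3.1 kg.
Tool frame: the origin (TCP) lies at the centre of the arm's flange, where the gripper is bolted on; the fingertips stand 173 mm ahead of it and the grasp point (between the pads) lies 155 mm ahead of it; z points along the fingers, y is the direction in which the jaws open and shut (so a half turn about z gives the same grasp; the last joint's range is limited). The gripper opens to 85 mm and grips with 20 to 120 N. Pads are 22 mm wide; open, the fingers measure 114 mm over their backs; the gripper's body (76 mm by 85 mm) begins 54 mm behind the grasp point. The pads swing forward as they close: fully open they stand 13 mm farther back than shut.
Start: joints at [-1.398, 0.383, 0.044, 1.598, -0.018, 1.161, -0.05], TCP at [173.858, 626.323, 404.669] pointing down, gripper open.
Joint ranges: [-2.61, 2.61], [-0.41, 2.15], [-1.48, 1.57], [0, 2.5], [-1.57, 4.71], [0.05, 1.97], [-2.85, 2.85]. Speed limits (rad/s): [2.79, 2.79, 3.14, 3.14, 3.14, 3.14, 3.14].

### API

Orientations are given as a unit quaternion [x, y, z, w].
In Python, from workcell import robot gives the robot as it stands.
- The arm moves only by the tool drive_tool, never from a script. Its argument "commands" is a list of rows, each a list of 5 numbers: the shift along the world's x, y, z in cm, then the turn about the world's z in rad, then the finger opening in cm, from 0 to 8.54. In form: [[tx, ty, tz, yaw, hand], ...]. A call has 1 to 5 rows; each row is the pose to reach, as a shift and turn from the pose commanded when the call began; what a row does not reach only later rows make up. A row lasts 1/10 s, in which the tool goes at most 50 mm and 8.59 degrees, less where a joint would pass 70% of its speed; a pose out of reach is approached as far as the arm can. A call with a gripper value outside its range is refused whole. The fingers move at their own pace and stop on an object; "grip_force" is the grip in N (left out, the last holds). Time passes only in rows, so rows that repeat a pose let the fingers close. It gives the time, the measured TCP pose, the force and the opening at its end, in the units of the state.
- robot.get_obs(): the state, without advancing time (a new reading comes with each control period).
- robot.get_image(name): name is "scene" or "top"; returns a dict with "frame" (420x560x3 uint8, red, green, blue), "z_map" (420x560 float32, mm along the optical axis (not along the pixel's ray), 0 where there is no reading), "mtx" (3x3 intrinsics, pixels), "R" (3x3) and "t" (3): a world point X has camera coordinates R X + t. Camera axes: x right, y down, z forward; pixel columns grow to the right and rows downward; lengths in mm; the calibration is good to about 2 mm. A picture is of the moment at which its call begins.
- robot.job_done(): hands the job in, once; it reports no verdict.
Trained networks look in the newest picture that a camera, given by its name, has taken for a name from the list of things; names that differ only in an ending like _2 or _b are one class to them, and where a whole thing is asked for, a point or a joint stands for the part that bears it (a point fixed in the world has none). Each returns a list of dicts, best first, with "confidence" (0 to 1); they miss things now and then, are a little off and sometimes report something else, mostly with a low value. They report only what shows in the picture. A call takes as long as a camera call. They do not tell look-alikes from the thing itself.
- robot.outline_of(camera, query): "pixels" (420x560 bool, what is visible of it) and "at" ([column, row] in pixels, amid what is visible of it).
The state is a dict: "t": time; "joint_pos": joint angles; "qvel": joint speeds; "effort": joint torques, N m; "tcp_pos": TCP position; "tcp_rot": TCP orientation; "contact_force": force on the tool from outside, world axes, zero at the start; "wrist_torque": the same for the moment, N m; "finger_gap": opening from 0.0 (shut) to 1.0 (fully open).
Only numpy, scipy, OpenCV 4.12 (cv2) and the standard library are available. Lean on these libraries where they do the work, as an engineer would, in place of code of your own. Each camera call takes 0.05 s, during which the arm holds its last target.

## Working session

There is one attempt and no reset: what is moved stays moved. The work goes in short steps, Python scripts to look and compute and a tool call to move; the robot and the scene stay as the last step left them, time stands still between calls to the robot, and variables do not carry over. Pictures are saved under pics/ and viewed, and the job is handed in when it is done.

Besides the shell and the picture viewer there is one more tool, called after "Emit:" as name(argument=value, ...), one argument or row to a line, values as JSON. drive_tool: Moves the arm, as the interface text tells. Its arguments: {"type":"object","properties":{"commands":{"type":"array","items":{"type":"array","items":{"type":"number"}}},"grip_force":{"type":"number"}},"required":["commands"]}

```bash
mkdir -p pics
cat > h.py <<'E'
import numpy as np, cv2, pickle
from workcell import robot
def grab(name,tag):
    d=robot.get_image(name); pickle.dump(d,open(f'pics/{tag}.pkl','wb'))
    cv2.imwrite(f'pics/{tag}.png',d['frame'][:,:,::-1]); return d
def cloud(d):
    z=d['z_map'].astype(float); K=np.array(d['mtx']); v,u=np.mgrid[:z.shape[0],:z.shape[1]]
    c=np.stack([(u-K[0,2])/K[0,0]*z,(v-K[1,2])/K[1,1]*z,z],-1)
    w=(c-np.array(d['t']).ravel())@np.array(d['R']); w[z==0]=np.nan; return w
def proj(d,X):
    c=np.array(d['R'])@np.array(X,float)+np.array(d['t']).ravel(); p=np.array(d['mtx'])@c; return p[:2]/p[2]
E
python3 - <<'E'
from h import *
o=robot.get_obs();print(o['t'],o['tcp_pos'],o['tcp_rot'],o['contact_force'],o['finger_gap'])
for n in ['scene','top']:
    d=grab(n,n+'0'); print(n,np.array(d['mtx']).round(1).tolist(),(-np.array(d['R']).T@np.array(d['t']).ravel()).round())
    w=cloud(d)
    for q in ['reader','pin_head','paddle_handle','paddle','stand','slot']:
        try:
            for r in robot.outline_of(n,q):
                m=r['pixels']; print(n,q,round(r['confidence'],2),np.round(r['at']),m.sum(),np.nanmedian(w[m],0).round(), np.nanpercentile(w[m][:,2],98).round())
        except Exception as e: print(n,q,e)
E
```

```text
0.0 [173.72415471 625.84804938 403.27146485] [ 1.34944679e-01  9.90852240e-01 -1.32652511e-03 -1.10293177e-04] [-0.32523116  0.01374408 -1.20230582] 0.9990914086784899
scene [[460.8, 0.0, 283.8], [0.0, 460.8, 209.3], [0.0, 0.0, 1.0]] [1010.  678.  920.]
scene reader 0.58 [266. 216.] 6493 [558.  -1.  81.] 101.0
scene reader 0.28 [366. 266.] 291 [485. 277.  99.] 123.0
scene pin_head 0.43 [299. 177.] 77 [436. -29. 124.] 128.0
scene paddle_handle 0.89 [410. 248.] 1084 [363. 291.  89.] 145.0
scene paddle_handle 0.86 [408. 311.] 545 [513. 417. 113.] 146.0
scene paddle_handle 0.75 [370. 264.] 274 [485. 278. 102.] 123.0
scene paddle 0.9 [410. 251.] 1023 [365. 292.  91.] 145.0
scene paddle 0.77 [410. 312.] 508 [514. 418. 115.] 146.0
scene paddle 0.52 [367. 266.] 268 [485. 278. 104.] 123.0
scene stand 0.9 [365. 283.] 1310 [496. 293.  66.] 78.0
scene stand 0.62 [270. 218.] 6568 [557.  -1.  81.] 101.0
scene slot 0.87 [265. 216.] 6415 [557.  -0.  81.] 101.0
top [[523.6, 0.0, 284.4], [0.0, 523.6, 202.0], [0.0, 0.0, 1.0]] [ 478.   40. 1475.]
top reader 0.83 [311. 208.] 5702 [537. -33.  86.] 104.0
top pin_head 0.38 [313. 245.] 51 [431. -33. 128.] 132.0
top pin_head 0.17 [313. 208.] 5799 [535. -35.  86.] 105.0
top paddle_handle 0.86 [144. 224.] 447 [494. 405.  96.] 149.0
top paddle_handle 0.68 [186. 276.] 332 [360. 284. 112.] 149.0
top paddle_handle 0.58 [198. 232.] 149 [477. 265. 118.] 126.0
top paddle 0.88 [193. 274.] 271 [361. 283. 132.] 149.0
top paddle 0.71 [199. 229.] 81 [480. 268. 121.] 126.0
top paddle 0.6 [145. 224.] 410 [492. 405.  99.] 150.0
top paddle 0.35 [408. 216.] 555 [ 510. -286.   92.] 134.0
top paddle 0.18 [312. 250.] 63 [431. -31. 128.] 132.0
top stand 0.86 [199. 227.] 756 [477. 262.  76.] 84.0
top slot 0.58 [313. 207.] 5857 [537. -34.  86.] 104.0
top slot 0.31 [169. 152.] 1506 [689. 350.  64.] 71.0
```

View pics/scene0.png

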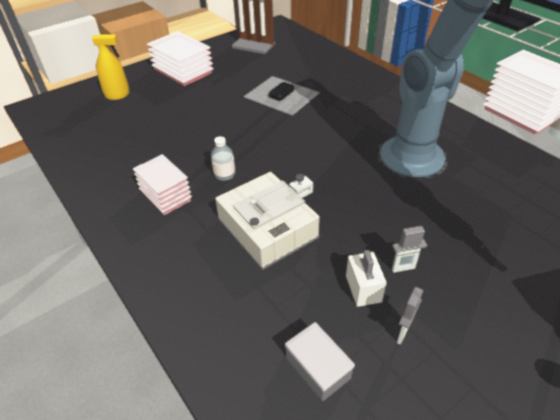

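View pics/top0.png

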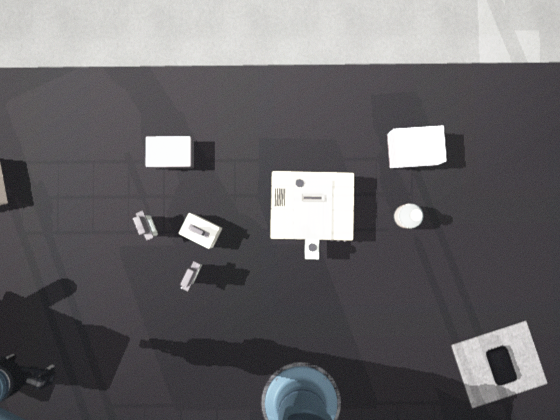

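```bash
cat > a.py <<'E'
from h import *
import pickle
out=[]
for n,box in [('top',(255,155,375,265)),('top',(170,200,235,260)),('scene',(205,160,330,270)),('scene',(335,225,435,310))]:
    d=pickle.load(open(f'pics/{n}0.pkl','rb')); x0,y0,x1,y1=box
    c=d['frame'][y0:y1,x0:x1,::-1]; s=min(390/(x1-x0),290/(y1-y0)); c=cv2.resize(c,None,fx=s,fy=s,interpolation=cv2.INTER_CUBIC)
    p=np.zeros((295,395,3),np.uint8); p[:c.shape[0],:c.shape[1]]=c[:295,:395]; out.append(p); print(n,box,s)
cv2.imwrite('pics/crop0.png',np.vstack([np.hstack(out[:2]),np.hstack(out[2:])]))
for n in ['top','scene']:
    d=pickle.load(open(f'pics/{n}0.pkl','rb')); w=cloud(d)
    # bench level
    b=w[(abs(w[...,2])<15)&(w[...,0]>300)&(w[...,0]<800)&(abs(w[...,1])<500)]; print(n,'bench z',np.median(b[:,2]).round(1))
    def rect(x0,x1,y0,y1,z0,z1,l):
        m=(w[...,0]>x0)&(w[...,0]<x1)&(w[...,1]>y0)&(w[...,1]<y1)&(w[...,2]>z0)&(w[...,2]<z1)
        m=cv2.morphologyEx(m.astype(np.uint8),cv2.MORPH_OPEN,np.ones((2,2)))>0
        q=w[m]; r=cv2.minAreaRect(q[:,:2].astype(np.float32)); print(n,l,m.sum(),'c',np.round(r[0],1),'size',np.round(r[1],1),'ang',round(r[2],1),'z',np.median(q[:,2]).round(1),'mean',q.mean(0).round(1))
    rect(450,720,-180,110,72,100,'reader')
    rect(400,460,-80,20,116,140,'pinhead')
    rect(430,540,200,330,68,90,'stand')
    rect(430,540,220,320,108,140,'handle top')
E
python3 a.py
```

```text
top (255, 155, 375, 265) 2.6363636363636362
top (170, 200, 235, 260) 4.833333333333333
scene (205, 160, 330, 270) 2.6363636363636362
scene (335, 225, 435, 310) 3.411764705882353
top bench z 0.9
top reader 5422 c [540.  -42.3] size [231.9 182.7] ang 89.5 z nan mean [nan nan nan]
top pinhead 66 c [427.7 -34.2] size [22.3 21.4] ang 89.1 z 127.3 mean [428.9 -34.3 123.4]
top stand 669 c [474.4 272.5] size [95.4 67.3] ang 62.8 z nan mean [nan nan nan]
top handle top 87 c [474.9 268.6] size [35.6 18.5] ang 63.7 z 121.0 mean [474.6 265.7 116.2]
scene bench z -1.1
scene reader 4340 c [518.1 -28.2] size [218.6 234.7] ang 87.9 z nan mean [nan nan nan]
scene pinhead 59 c [425.7 -33.7] size [44.6 17.9] ang 37.4 z 124.2 mean [433.  -27.6 120.1]
scene stand 742 c [455.3 255.9] size [138.5  92.1] ang 64.2 z nan mean [nan nan nan]
scene handle top 116 c [435.9 246. ] size [136.3  25.2] ang 31.4 z 119.4 mean [478.6 273.3 113.1]
```

```bash
sleep 0
```

```text
(no output)
```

View pics/crop0.png

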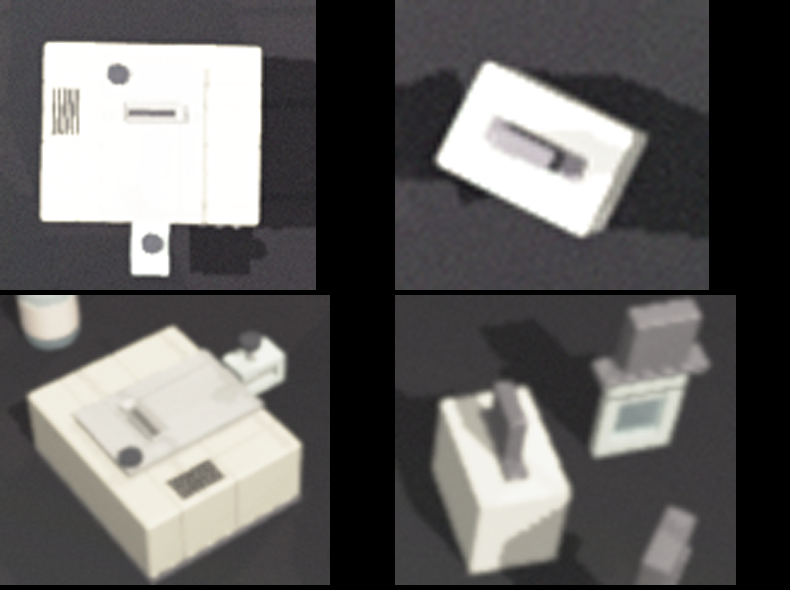

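```bash
cat >> h.py <<'E'
def ray(d,px,z):
    R=np.array(d['R']);t=np.array(d['t']).ravel();K=np.array(d['mtx'])
    C=-R.T@t; r=R.T@np.linalg.solve(K,[px[0],px[1],1.]); return C+r*(z-C[2])/r[2]
E
cat > b.py <<'E'
from h import *
D={n:pickle.load(open(f'pics/{n}0.pkl','rb')) for n in ['top','scene']}
def blob(n,box,lo,hi,z,l,dump=False):
    d=D[n];x0,y0,x1,y1=box
    g=cv2.cvtColor(d['frame'],cv2.COLOR_RGB2GRAY)[y0:y1,x0:x1]
    s=8; G=cv2.resize(g,None,fx=s,fy=s,interpolation=cv2.INTER_CUBIC)
    m=((G>=lo)&(G<=hi)).astype(np.uint8); k,lab,st,ce=cv2.connectedComponentsWithStats(m)
    i=1+np.argmax(st[1:,4]); q=np.argwhere(lab==i)[:,::-1].astype(np.float32)
    q=(q+.5)/s-.5+np.array([x0,y0],np.float32)
    W=np.array([ray(d,p,z)[:2] for p in q[::7]],np.float32); r=cv2.minAreaRect(W)
    print(n,l,'px',q.mean(0).round(2),'mean',W.mean(0).round(1),'rect c',np.round(r[0],1),np.round(r[1],1),round(r[2],2))
blob('top',(305,238,321,254),0,150,129,'pin')
blob('top',(300,190,326,204),0,150,90,'slot dark')
blob('top',(262,165,362,241),175,255,82,'reader')
blob('top',(175,205,228,255),200,255,76,'stand')
print(D['top']['frame'][225:240,185:215].mean(-1).astype(int))
print('scene',D['scene']['frame'][170:190,288:312].mean(-1).astype(int))
E
python3 b.py
```

```text
top pin px [312.25 246.97] mean [430.9 -31.4] rect c [430.8 -31.7] [18.3 16.1] 79.82
top slot dark px [312.44 197.42] mean [560.4 -36. ] rect c [560.3 -35.2] [44.1  3.8] 88.88
top reader px [312.25 205.65] mean [539.  -35.3] rect c [538.8 -34.2] [221.3 185.4] 88.21
top stand px [198.42 230.25] mean [476.5 269. ] rect c [476.3 267.9] [94.1 64.2] 63.48
[[255 255 255 255 238 200 189 172 167 186 237 255 255 255 255 255 255 255
  255 255 255 255 255 255 255 255 255 255 255 253]
 [255 255 255 253 223 198 194 174 147 113 134 180 233 255 255 255 255 254
  254 254 254 254 254 254 254 255 255 255 255 255]
 [255 255 255 241 216 212 203 201 189 161 135 107 131 177 221 235 244 244
  242 241 242 242 242 241 242 247 255 255 255 255]
 [255 255 255 240 214 222 209 208 203 199 190 160 137 105 128 164 212 231
  241 241 241 241 241 241 240 240 247 254 254 255]
 [255 255 255 255 237 220 206 206 204 204 204 199 187 162 136 103 128 170
  213 231 242 241 241 239 239 241 240 242 248 254]
 [255 255 255 255 251 229 220 207 202 203 201 200 202 197 188 161 140 111
  125 167 218 232 241 241 241 241 239 239 240 24
[... 2455 characters left out ...]
17 180 223 232 232 230 230 230 214 177 168 183 207 231 241 242 242
  242 242 241 240 237 226]
 [105 141 203 231 238 238 237 236 233 223 202 189 195 208 230 240 242 242
  241 240 237 233 227 219]
 [140 137 175 213 232 238 238 236 234 231 224 218 222 226 236 241 241 239
  237 232 226 220 219 213]
 [176 150 148 171 209 229 234 234 234 234 233 232 235 237 239 239 237 232
  226 218 211 202 211 211]
 [203 180 163 158 170 200 221 229 233 234 235 234 234 234 234 232 225 218
  211 201 192 185 203 210]
 [211 207 198 181 164 165 189 217 229 233 233 232 230 227 223 217 212 202
  198 192 184 177 201 208]
 [213 211 208 201 182 163 163 187 216 227 228 226 222 220 214 203 197 196
  198 203 195 185 204 207]]
```

```bash
cat > c.py <<'E'
from h import *
from scipy.optimize import minimize
D={n:pickle.load(open(f'pics/{n}0.pkl','rb')) for n in ['top','scene']}
def draw(d,P,im,c=(0,0,255),s=8,o=(0,0)):
    q=np.array([((proj(d,p)+.5-np.array(o))*s) for p in P]).astype(np.int32); cv2.polylines(im,[q],True,c,1)
def box(x,y,yaw,a,b,z):
    R=np.array([[np.cos(yaw),-np.sin(yaw)],[np.sin(yaw),np.cos(yaw)]])
    return [np.r_[np.array([x,y])+R@np.array(v),z] for v in [(-a/2,-b/2),(a/2,-b/2),(a/2,b/2),(-a/2,b/2)]]
import sys
px,py,pyaw=474.5,267.5,np.radians(-26.5)
rx,ry,ryaw=539,-34.3,np.radians(-1.8)
if len(sys.argv)>1: px,py,rx,ry=map(float,sys.argv[1:5])
out=[]
def loc(a,b): return rx+a*np.cos(ryaw)-b*np.sin(ryaw), ry+a*np.sin(ryaw)+b*np.cos(ryaw)
sx,sy=loc(20,0); qx,qy=loc(-110,0)
print('slot',sx,sy,'pin',qx,qy)
for n,(x0,y0,x1,y1) in [('top',(175,207,225,253)),('scene',(343,245,393,305)),('top',(286,180,340,260)),('scene',(225,165,325,255))]:
    d=D[n]; s=min(395/(x1-x0),295/(y1-y0)); im=cv2.resize(d['frame'][y0:y1,x0:x1,::-1],None,fx=s,fy=s,interpolation=cv2.INTER_CUBIC)
    o=(x0,y0)
    draw(d,box(px,py,pyaw,14,36,122),im,(0,0,255),s,o); draw(d,box(px,py,pyaw,16,60,82),im,(255,0,0),s,o)
    draw(d,box(px,py,pyaw,60,90,76),im,(0,200,0),s,o)
    draw(d,box(sx,sy,ryaw,20,60,96),im,(255,0,0),s,o); draw(d,box(sx,sy,ryaw,8,48,90),im,(0,0,255),s,o); draw(d,box(rx,ry,ryaw,180,220,82),im,(0,200,0),s,o)
    a=np.linspace(0,6.28,30); draw(d,[(qx+12*np.cos(t),qy+12*np.sin(t),129) for t in a],im,(0,0,255),s,o)
    p=np.zeros((300,400,3),np.uint8); h,w=im.shape[:2]; p[:min(h,300),:min(w,400)]=im[:300,:400]; out.append(p)
cv2.imwrite('pics/ov.png',np.vstack([np.hstack(out[:2]),np.hstack(out[2:])]))
E
python3 c.py
```

```text
slot 558.9901312073147 -34.928215181562564 pin 429.0542783597695 -30.844816501405884
```

```bash
sleep 0
```

```text
(no output)
```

View pics/ov.png

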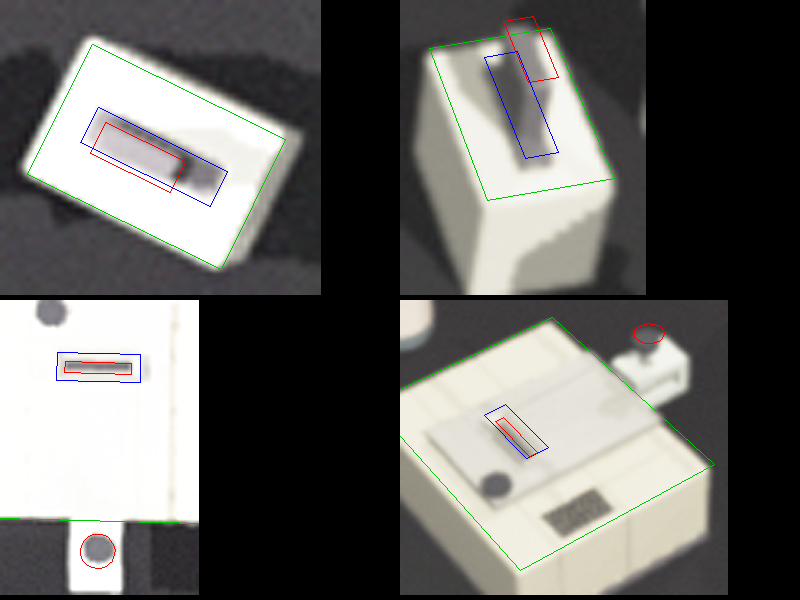

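Emit:
drive_tool(
  commands=[
    [3.4,-3.4,0,-0.14,0],
    [6.8,-6.8,0,-0.28,0],
    [10.2,-10.2,0,-0.42,0],
    [13.6,-13.6,0,-0.56,0],
    [17,-17,0,-0.7,0],
  ],
  grip_force=40,
)

```text
t: 1.2
tcp_pos: [345.0, 454.8, 405.0]
tcp_rot: [0.469, 0.883, 0.0, -0.0]
contact_force: [0.3, 0.5, 0.0]
finger_gap: 0.145
```

Emit:
drive_tool(
  commands=[
    [1.7,-4.5,0,-0.13,0],
    [3.4,-9,0,-0.26,0],
    [5.1,-13.5,0,-0.4,0],
    [6.8,-18,0,-0.52,0],
    [8.5,-22.5,0,-0.64,0],
  ],
)

```text
t: 1.7
tcp_pos: [429.3, 229.3, 405.1]
tcp_rot: [0.723, 0.691, 0.001, -0.0]
contact_force: [1.3, 0.5, 0.6]
finger_gap: 0.0
```

Emit:
drive_tool(
  commands=[
    [0,-4.5,0,0,0],
    [0,-9,0,0,0],
    [0,-13.5,0,0,0],
    [0,-18,-2,0,0],
    [0,-22,-4,0,0],
  ],
)

```text
t: 2.2
tcp_pos: [429.0, 8.9, 365.3]
tcp_rot: [0.721, 0.692, 0.002, 0.0]
contact_force: [0.1, -1.0, -0.2]
finger_gap: -0.001
```

Emit:
drive_tool(
  commands=[
    [0.1,-3.75,0,0,0],
    [0.1,-3.75,-2.5,0,0],
    [0.1,-3.75,-4,0,0],
    [0.1,-3.75,-4.5,0,0],
    [0.1,-3.75,-4.5,0,0],
  ],
)

```text
t: 2.7
tcp_pos: [429.6, -26.0, 319.3]
tcp_rot: [0.721, 0.693, -0.001, -0.0]
contact_force: [-0.2, -0.6, -0.0]
finger_gap: 0.001
```

```bash
cat > v.py <<'E'
import sys
from h import *
tag=sys.argv[1]; bt=list(map(int,sys.argv[2:6])); bs=list(map(int,sys.argv[6:10])); out=[]
for n,b in [('top',bt),('scene',bs)]:
    d=grab(n,n+tag); c=d['frame'][b[1]:b[3],b[0]:b[2],::-1]; s=min(400/c.shape[1],500/c.shape[0])
    c=cv2.resize(c,None,fx=s,fy=s,interpolation=cv2.INTER_CUBIC); p=np.zeros((500,400,3),np.uint8); p[:c.shape[0],:c.shape[1]]=c[:500,:400]; out.append(p); print(n,s)
cv2.imwrite(f'pics/v{tag}.png',np.hstack(out))
o=robot.get_obs();print(o['t'],o['tcp_pos'].round(1),o['contact_force'].round(1),o['finger_gap'])
E
python3 v.py 1 280 180 350 260 250 120 350 220
```

```text
top 5.714285714285714
scene 4.0
2.8 [430.3 -25.9 320.3] [0.3 0.1 0.5] 0.0015850576027106342
```

View pics/v1.png

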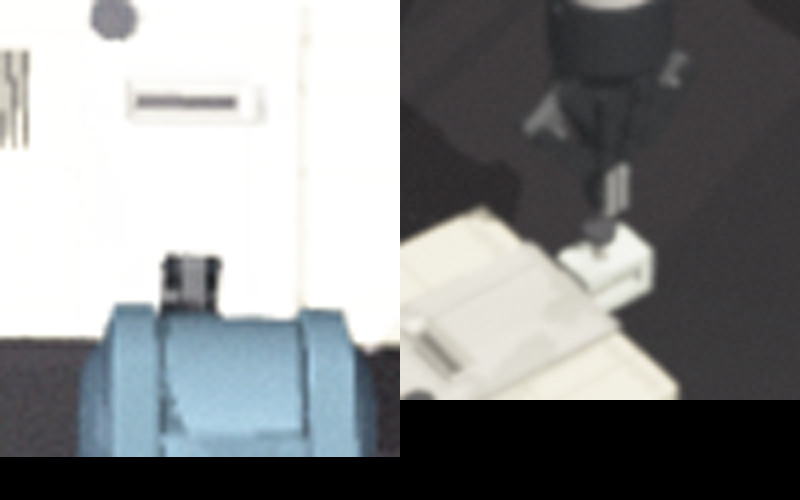

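The picture shows the closed fingers (scene ≈ (303,168)) just above the pin head; measured y is −26, so shift 5 mm more then descend.

Emit:
drive_tool(
  commands=[
    [0,-0.5,-0.5,0,0],
    [0,-0.5,-1.2,0,0],
    [0,-0.5,-1.6,0,0],
    [0,-0.5,-2.0,0,0],
    [0,-0.5,-2.0,0,0],
  ],
)

```text
t: 3.3
tcp_pos: [429.8, -31.2, 299.3]
tcp_rot: [0.721, 0.693, -0.0, -0.0]
contact_force: [0.1, 0.3, 0.9]
finger_gap: 0.001
```

Emit:
drive_tool(
  commands=[
    [0,0,-0.4,0,0],
    [0,0,-0.8,0,0],
    [0,0,-1.2,0,0],
    [0,0,-1.4,0,0],
    [0,0,-1.4,0,0],
  ],
)

```text
t: 3.8
tcp_pos: [430.0, -31.2, 285.7]
tcp_rot: [0.721, 0.693, 0.0, -0.0]
contact_force: [-0.9, -0.1, 1.6]
finger_gap: 0.006
```

Emit:
drive_tool(
  commands=[
    [0,0,-0.15,0,0],
    [0,0,-0.3,0,0],
    [0,0,-0.3,0,0],
    [0,0,-0.3,0,0],
  ],
)

```text
t: 4.2
tcp_pos: [430.1, -31.3, 283.4]
tcp_rot: [0.721, 0.693, 0.0, -0.0]
contact_force: [-2.6, -0.0, 10.0]
finger_gap: -0.002
```

```bash
python3 v.py 2 280 180 350 260 250 120 350 220
```

```text
top 5.714285714285714
scene 4.0
4.3 [430.1 -31.3 283.4] [-3.1 -1.1  9. ] -0.0036011640292688252
```

View pics/v2.png

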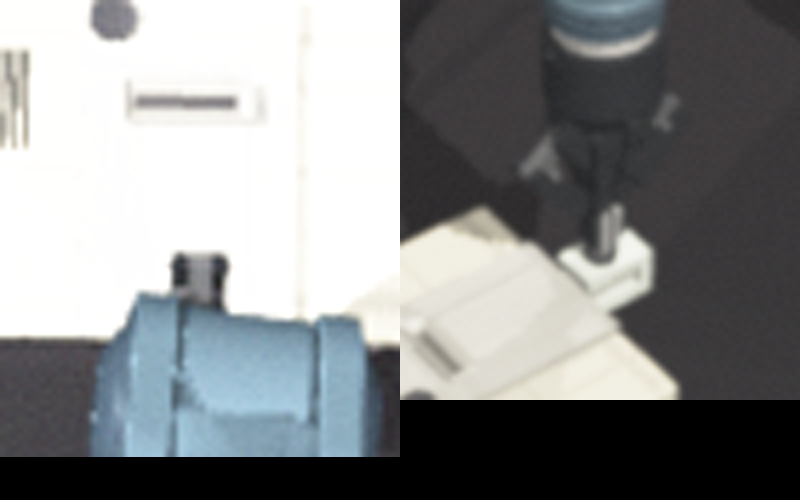

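Emit:
drive_tool(
  commands=[
    [0,0,-0.2,0,0],
    [0,0,-0.35,0,0],
    [0,0,-0.35,0,0],
    [0,0,-0.35,0,0],
  ],
)

```text
t: 4.7
tcp_pos: [430.9, -31.9, 283.0]
tcp_rot: [0.721, 0.693, -0.0, -0.003]
contact_force: [-13.8, -0.4, 41.3]
finger_gap: 0.004
```

Emit:
drive_tool(
  commands=[
    [0,0,3,0,0],
    [0,0,7,0,0],
    [0.5,3,8,-0.06,3],
    [1.2,7.5,8,-0.16,6],
    [1.9,12,8,-0.26,6],
  ],
)

```text
t: 5.2
tcp_pos: [449.2, 89.6, 360.1]
tcp_rot: [0.807, 0.591, 0.002, -0.0]
contact_force: [1.3, 0.5, -0.5]
finger_gap: 0.501
```

Emit:
drive_tool(
  commands=[
    [0.7,4.5,0,-0.1,6],
    [1.4,9,0,-0.16,6],
    [2.1,13.5,0,-0.16,6],
    [2.7,17.9,0,-0.16,6],
    [2.7,17.9,0,-0.16,6],
  ],
)

```text
t: 5.7
tcp_pos: [474.5, 276.5, 358.8]
tcp_rot: [0.847, 0.532, 0.002, -0.001]
contact_force: [-0.8, -0.2, 0.0]
finger_gap: 0.703
```

```bash
python3 v.py 3 160 180 350 270 220 130 430 320
```

```text
top 2.1052631578947367
scene 1.9047619047619047
5.8 [475.4 269.5 358.4] [-0.7 -0.4  0.1] 0.7013773274443476
```

View pics/v3.png

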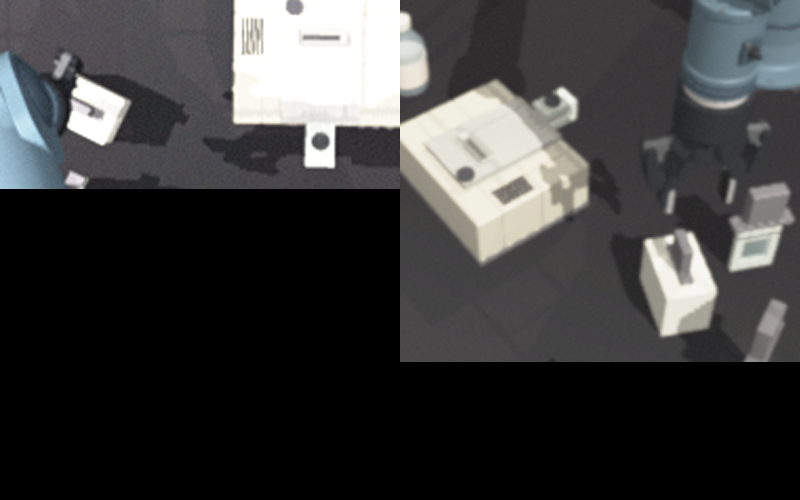

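Run:
```python
from h import *
d=pickle.load(open('pics/top3.pkl','rb'));w=cloud(d)
s=w[242:252,307:319].reshape(-1,3); s=s[s[:,2]>105]; print(len(s),s.mean(0).round(1),np.percentile(s[:,2],[5,50,95]).round(1))
def blob(x0,y0,x1,y1,hi,z):
    g=cv2.cvtColor(d['frame'],cv2.COLOR_RGB2GRAY)[y0:y1,x0:x1]; G=cv2.resize(g,None,fx=8,fy=8,interpolation=cv2.INTER_CUBIC)
    k,l,st,ce=cv2.connectedComponentsWithStats((G<hi).astype(np.uint8)); i=1+np.argmax(st[1:,4]); p=(ce[i]+.5)/8-.5+[x0,y0]; print(p.round(2),ray(d,p,z).round(1))
blob(305,238,319,252,150,110); blob(300,190,326,204,150,88)
d=pickle.load(open('pics/scene3.pkl','rb'));w=cloud(d)
r=robot.outline_of('scene','pin_head')
for q in r: print(q['confidence'],np.round(q['at']),np.nanmedian(w[q['pixels']],0).round(1))
```

```text
74 [431.9 -32.1 110. ] [105.4 110.7 114. ]
[311.78 246.69] [430.9 -31.3 110. ]
[312.89 197.42] [560.5 -37.   88. ]
0.41 [302. 183.] [435.5 -26.4 108. ]
```

Emit:
drive_tool(
  commands=[
    [0,0,-3,0,6],
    [0,0,-6,0,6],
    [0,0,-8,0,6],
    [0,0,-9,0,6],
    [0,0,-9.8,0,6],
  ],
)

```text
t: 6.35
tcp_pos: [476.0, 266.2, 260.7]
tcp_rot: [0.85, 0.526, -0.0, 0.0]
contact_force: [-0.0, 0.2, -0.0]
finger_gap: 0.703
```

```bash
python3 v.py 4 160 200 240 270 330 200 430 310
```

```text
top 5.0
scene 4.0
6.45 [475.9 266.9 260.8] [-0.4 -0.6  0.2] 0.7032902285852577
```

View pics/v4.png

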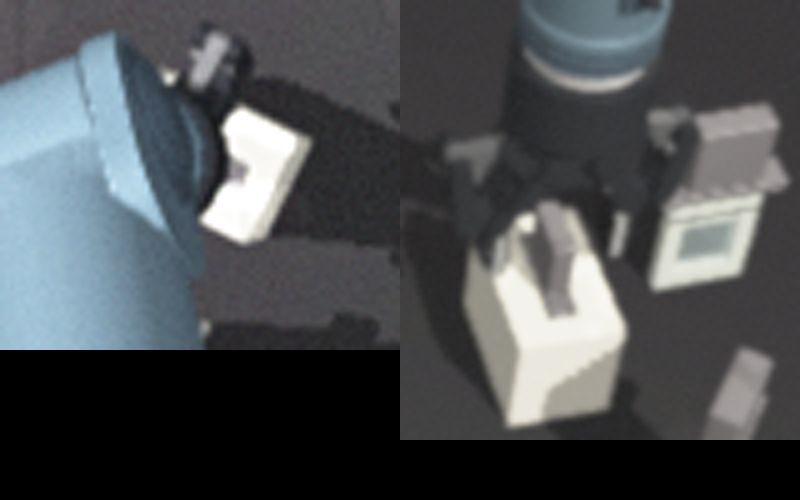

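Pin top measures 110 mm (home), and the two fingers (scene ≈ (455,262)/(384,258)) straddle the handle between them. Closing.

Emit:
drive_tool(
  commands=[
    [0,0,0,0,4],
    [0,0,0,0,2.5],
    [0,0,0,0,1],
    [0,0,0,0,0.5],
    [0,0,0,0,0.5],
  ],
  grip_force=60,
)

```text
t: 6.95
tcp_pos: [476.4, 268.1, 262.2]
tcp_rot: [0.85, 0.527, 0.001, -0.0]
contact_force: [-1.0, -0.7, 4.2]
finger_gap: 0.153
```

Emit:
drive_tool(
  commands=[
    [0,0,0,0,0.5],
    [0,0,0,0,0.5],
    [0,0,0,0,0.5],
    [0,0,0,0,0.5],
    [0,0,0,0,0.5],
  ],
)

```text
t: 7.45
tcp_pos: [476.4, 268.1, 262.1]
tcp_rot: [0.85, 0.527, 0.001, -0.0]
contact_force: [-0.9, -0.3, 5.6]
finger_gap: 0.158
```

Emit:
drive_tool(
  commands=[
    [0,0,1,0,0.5],
    [0,0,3,0,0.5],
    [0,0,6,0,0.5],
    [0,0,9,0,0.5],
    [0,0,12,0,0.5],
  ],
)

```text
t: 7.95
tcp_pos: [475.2, 267.5, 381.8]
tcp_rot: [0.85, 0.527, -0.001, 0.0]
contact_force: [0.3, 0.6, -1.1]
finger_gap: 0.152
```

Emit:
drive_tool(
  commands=[
    [0,0,1,0,0.5],
    [0,0,1,0,0.5],
    [0,0,1,0,0.5],
  ],
)

```text
t: 8.25
tcp_pos: [475.1, 267.6, 389.7]
tcp_rot: [0.85, 0.527, -0.001, 0.0]
contact_force: [-0.5, -0.8, -1.8]
finger_gap: 0.152
```

```bash
python3 v.py 5 160 200 240 270 310 150 430 300
```

```text
top 5.0
scene 3.3333333333333335
8.35 [474.9 267.5 389. ] [-0.8  0.1 -1.2] 0.15273110933853476
```

View pics/v5.png

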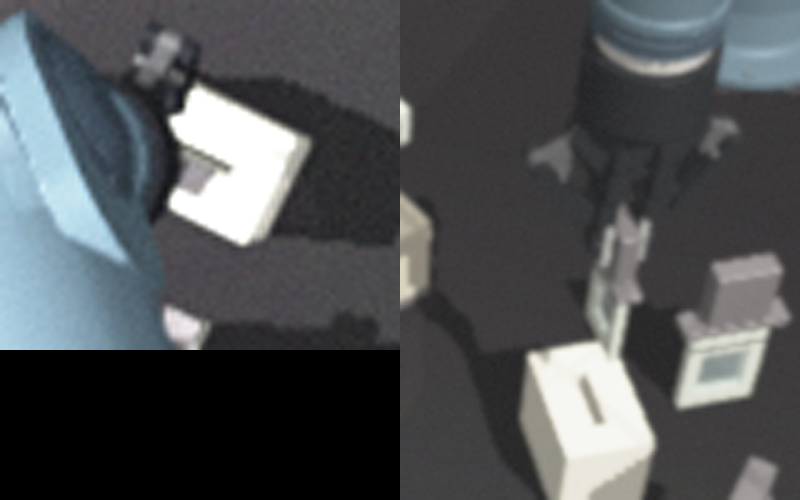

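Run:
```python
from h import *
d=pickle.load(open('pics/scene5.pkl','rb'))
g=cv2.cvtColor(d['frame'],cv2.COLOR_RGB2GRAY)[258:282,358:378]; G=cv2.resize(g,None,fx=8,fy=8,interpolation=cv2.INTER_CUBIC)
print(g)
k,l,st,ce=cv2.connectedComponentsWithStats((G<170).astype(np.uint8))
for i in range(1,k): 
    p=(ce[i]+.5)/8-.5+[358,258]; print(st[i],p.round(2),ray(d,p,76).round(1))
# same height bias check: slot of reader in scene
g=cv2.cvtColor(d['frame'],cv2.COLOR_RGB2GRAY)[186:214,240:280]; G=cv2.resize(g,None,fx=8,fy=8,interpolation=cv2.INTER_CUBIC)
for h in (150,170):
  k,l,st,ce=cv2.connectedComponentsWithStats((G<h).astype(np.uint8))
  for i in range(1,k):
    p=(ce[i]+.5)/8-.5+[240,186]; print(h,st[i],p.round(2),ray(d,p,90).round(1))
```

```text
[[245 246 246 245 245 244 244 244 245 246 246 246 245 241 234 235 237 225
  166  95]
 [244 245 245 244 243 244 245 245 246 246 246 246 246 245 244 244 245 242
  207 121]
 [243 243 243 243 243 245 245 245 245 246 246 246 246 246 246 246 246 244
  223 147]
 [243 242 242 242 244 244 241 237 242 245 246 246 246 246 246 246 246 245
  234 172]
 [243 243 242 241 238 235 225 216 233 244 246 246 246 246 246 246 246 246
  242 210]
 [244 243 243 241 235 224 198 185 220 242 245 246 246 246 246 246 246 246
  245 232]
 [245 244 244 242 236 214 177 163 196 235 245 246 246 246 246 246 246 246
  246 243]
 [246 246 245 243 238 215 174 155 171 222 242 246 246 246 246 246 246 246
  246 244]
 [246 246 246 244 242 225 184 155 158 199 236 244 246 246 246 246 246 246
  246 246]
 [246 246 246 246 245 237 203 160 153 181 227 243 245 246 246 246 246 246
  246 246]
 [246 246 246 246 246 243 221 171 152 166 215 239 244 246 246 246 246 246
  246 246]
 [246 246 246 246 246 245 235 196 156 156 189 228 242 244 246 246 246 246
  246 246]
 [246 246 246 246 246 246 242 220 170 152 168 214 237 243 245 246 246 246
  246 
[... 552 characters left out ...]
 239 224 216 222 234 243 244 244 243
  243 242]
 [245 246 246 246 246 246 246 246 246 244 243 243 244 245 246 246 245 244
  244 242]
 [244 246 246 246 246 246 246 246 246 246 246 246 246 246 246 246 246 246
  244 243]
 [242 245 246 246 246 246 246 246 246 246 246 246 246 246 246 246 246 246
  245 244]
 [238 245 246 246 246 246 246 246 246 246 246 246 246 246 246 246 246 246
  246 246]]
[147   0  13  29 243] [376.92 258.96] [439.  264.6  76. ]
[  53   48   47  101 1516] [366.95 269.97] [479.8 273.2  76. ]
150 [128 146  65  66 883] [259.47 207.78] [563.4 -31.1  90. ]
170 [315   0   5   8  34] [279.22 185.95] [473.9 -66.   90. ]
170 [ 120  139   79   78 2142] [259.37 207.78] [563.6 -31.3  90. ]
```

Emit:
drive_tool(
  commands=[
    [1.0,-3.5,0,0.08,0.5],
    [2.2,-8,0,0.17,0.5],
    [3.4,-12.5,0,0.26,0.5],
    [4.6,-17,0,0.35,0.5],
    [5.8,-21,0,0.425,0.5],
  ],
)

```text
t: 8.85
tcp_pos: [533.4, 55.2, 389.6]
tcp_rot: [0.719, 0.695, -0.001, -0.0]
contact_force: [1.3, -0.5, -2.1]
finger_gap: 0.151
```

Emit:
drive_tool(
  commands=[
    [1.2,-4,0,0,0.5],
    [2.2,-7.5,0,0,0.5],
    [2.61,-9.4,0,0,0.5],
    [2.61,-9.4,-1,0,0.5],
    [2.61,-9.4,-2,0,0.5],
  ],
)

```text
t: 9.35
tcp_pos: [559.5, -36.1, 369.3]
tcp_rot: [0.72, 0.694, -0.001, -0.001]
contact_force: [-0.2, 0.7, -1.1]
finger_gap: 0.154
```

Emit:
drive_tool(
  commands=[
    [0,0,0,0,0.5],
    [0,0,0,0,0.5],
  ],
)

```text
t: 9.55
tcp_pos: [559.5, -34.0, 369.8]
tcp_rot: [0.718, 0.696, -0.001, -0.001]
contact_force: [-0.2, -0.2, -1.6]
finger_gap: 0.156
```

```bash
python3 v.py 6 260 160 360 260 215 120 315 245
```

```text
top 4.0
scene 4.0
9.65 [560.  -34.7 371. ] [ 0.6 -0.1 -0.2] 0.15719237563734798
```

View pics/v6.png

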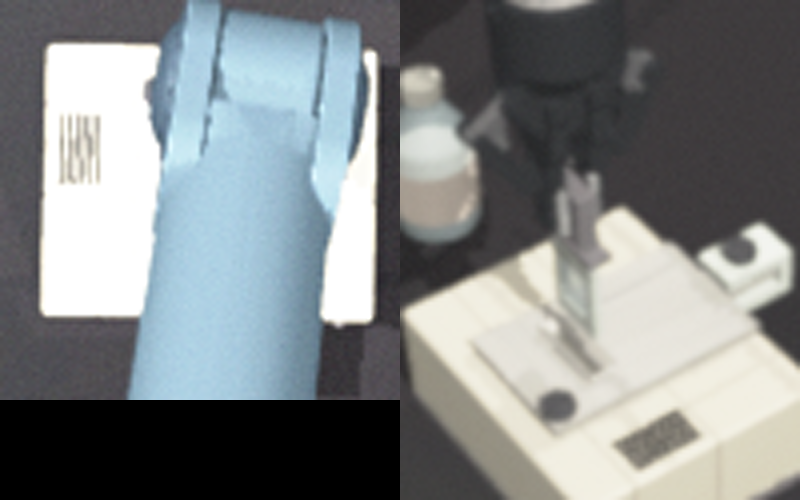

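```bash
cat > ov.py <<'E'
import sys
from h import *
tag,cx,cy,tz=sys.argv[1],*map(float,sys.argv[2:5])
d=pickle.load(open(f'pics/scene{tag}.pkl','rb')); x0,y0,x1,y1=235,155,295,220; s=9
im=cv2.resize(d['frame'][y0:y1,x0:x1,::-1],None,fx=s,fy=s,interpolation=cv2.INTER_CUBIC); im0=im.copy()
yaw=np.radians(-2); R=np.array([[np.cos(yaw),-np.sin(yaw)],[np.sin(yaw),np.cos(yaw)]])
def B(cx,cy,a,b,z,c):
    P=[np.r_[np.array([cx,cy])+R@np.array(v),z] for v in [(-a/2,-b/2),(a/2,-b/2),(a/2,b/2),(-a/2,b/2)]]
    q=np.array([(proj(d,p)+.5-[x0,y0])*s for p in P]).astype(np.int32); cv2.polylines(im,[q],True,c,1)
B(cx,cy,6,44,tz,(0,0,255)); B(cx,cy,16,60,tz+66,(255,0,0)); B(cx,cy,14,36,tz+112,(0,160,0))
B(563.5,-31.2,20,60,96,(255,0,255)); B(563.5,-31.2,8,48,90,(255,0,255))
cv2.imwrite(f'pics/ov{tag}.png',cv2.resize(np.hstack([im,im0]),(800,433)))
E
python3 ov.py 6 563 -30 119
```

```text
(no output)
```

View pics/ov6.png

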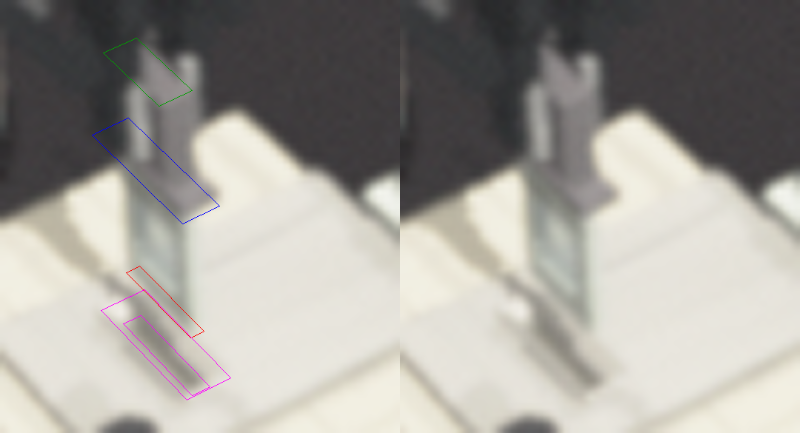

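Run:
```python
from h import *
d=pickle.load(open('pics/scene6.pkl','rb')); w=cloud(d)
from scipy.ndimage import map_coordinates
for q in ['paddle','paddle_handle','paddle_tip']:
  for r in robot.outline_of('scene',q):
    m=r['pixels']; p=w[m]; 
    if abs(r['at'][0]-262)<40: print(q,r['confidence'],r['at'],m.sum(),np.nanpercentile(p,[2,25,50,75,98],axis=0).round(1).tolist())
# list points on column of paddle
for u in (257,260,262): 
  print(u,[(v,*w[v,u].round(0)) for v in range(162,210,3)])
```

```text
paddle 0.74 [259.8, 182.7] 354 [[504.0, -95.1, 82.2], [561.9, -33.0, 147.3], [563.9, -20.2, 174.9], [565.4, -14.2, 206.3], [570.0, -3.6, 230.0]]
paddle_handle 0.82 [260.1, 186.5] 344 [[552.4, -55.0, 94.5], [562.2, -33.5, 142.5], [563.9, -19.7, 169.1], [565.4, -14.0, 202.0], [570.0, -4.0, 230.0]]
paddle_tip 0.74 [262.8, 187.2] 266 [[559.3, -50.0, 123.5], [562.9, -32.5, 145.9], [564.2, -17.9, 167.0], [565.7, -14.1, 196.0], [570.0, -4.2, 229.3]]
257 [(162, np.float64(554.0), np.float64(-42.0), np.float64(229.0)), (165, np.float64(560.0), np.float64(-32.0), np.float64(229.0)), (168, np.float64(566.0), np.float64(-24.0), np.float64(228.0)), (171, np.float64(567.0), np.float64(-23.0), np.float64(220.0)), (174, np.float64(568.0), np.float64(-24.0), np.float64(211.0)), (177, np.float64(570.0), np.float64(-22.0), np.float64(204.0)), (180, np.float64(568.0), np.float64(-25.0), np.float64(192.0)), (183, np.float64(564.0), np.float64(-33.0), np.float64(174.0)), (186, np.float64(565.0), np.float64(-32.0), np.float64(165.0)), (189, np.float64(563.0), np.float64(-36.0), np.float64(151.0)), (192, np
[... 1725 characters left out ...]
(177, np.float64(561.0), np.float64(-13.0), np.float64(206.0)), (180, np.float64(560.0), np.float64(-16.0), np.float64(193.0)), (183, np.float64(563.0), np.float64(-12.0), np.float64(188.0)), (186, np.float64(568.0), np.float64(-5.0), np.float64(187.0)), (189, np.float64(564.0), np.float64(-12.0), np.float64(169.0)), (192, np.float64(565.0), np.float64(-11.0), np.float64(161.0)), (195, np.float64(565.0), np.float64(-13.0), np.float64(150.0)), (198, np.float64(565.0), np.float64(-13.0), np.float64(139.0)), (201, np.float64(564.0), np.float64(-17.0), np.float64(125.0)), (204, np.float64(553.0), np.float64(-35.0), np.float64(94.0)), (207, np.float64(557.0), np.float64(-29.0), np.float64(91.0))]
```

Emit:
drive_tool(
  commands=[
    [0,0,-0.8,0,0.5],
    [0,0,-1.6,0,0.5],
    [0,0,-2.3,0,0.5],
    [0,0,-2.7,0,0.5],
    [0,0,-3.0,0,0.5],
  ],
)

```text
t: 10.3
tcp_pos: [560.3, -36.2, 341.1]
tcp_rot: [0.719, 0.695, 0.0, 0.0]
contact_force: [0.2, 1.0, -0.9]
finger_gap: 0.154
```

Emit:
drive_tool(
  commands=[
    [0,0,-0.3,0,0.5],
    [0,0,-0.6,0,0.5],
    [0,0,-0.9,0,0.5],
    [0,0,-0.9,0,0.5],
  ],
)

```text
t: 10.7
tcp_pos: [560.2, -36.1, 331.9]
tcp_rot: [0.719, 0.695, 0.0, 0.0]
contact_force: [2.3, -1.0, -2.2]
finger_gap: 0.153
```

```bash
python3 v.py 7 260 160 360 260 225 145 305 235; python3 ov.py 7 560 -36 82
```

```text
top 4.0
scene 5.0
10.8 [560.2 -36.2 332.1] [ 1.9 -0.2 -2.3] 0.1537059484957881
```

View pics/ov7.png

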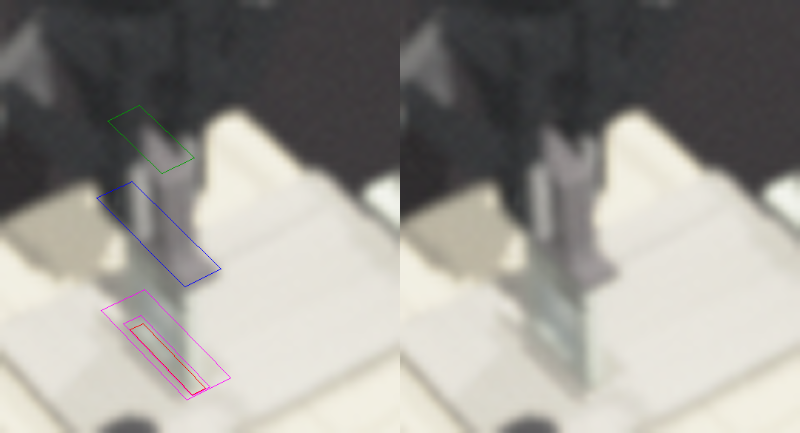

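Emit:
drive_tool(
  commands=[
    [0.05,0,-0.5,0,0.5],
    [0.05,0,-1.0,0,0.5],
    [0.05,0,-1.5,0,0.5],
    [0.05,0,-2.0,0,0.5],
    [0.05,0,-2.0,0,0.5],
  ],
)

```text
t: 11.3
tcp_pos: [560.5, -36.1, 311.4]
tcp_rot: [0.719, 0.695, -0.0, 0.0]
contact_force: [2.2, 0.3, -2.4]
finger_gap: 0.152
```

Emit:
drive_tool(
  commands=[
    [0,0,-0.4,0,0.5],
    [0,0,-0.8,0,0.5],
    [0,0,-1.2,0,0.5],
    [0,0,-1.4,0,0.5],
    [0,0,-1.4,0,0.5],
  ],
)

```text
t: 11.8
tcp_pos: [560.5, -36.1, 297.8]
tcp_rot: [0.719, 0.695, -0.0, 0.0]
contact_force: [1.5, 0.5, -2.9]
finger_gap: 0.154
```

```bash
python3 v.py 8 260 160 360 260 225 145 305 235; python3 ov.py 8 560.5 -36 46;python3 - <<'E'
from h import *
o=robot.get_obs(); print(o['contact_force'],o['wrist_torque'],o['tcp_pos'])
d=pickle.load(open('pics/scene8.pkl','rb'));w=cloud(d)
for u in (258,260,262,264): print(u,[(v,*map(int,w[v,u].round(0))) for v in range(172,208,2) if w[v,u,2]==w[v,u,2]])
E
```

```text
top 4.0
scene 5.0
11.9 [560.5 -36.1 298. ] [ 2.5 -0.5 -3.9] 0.154009751797083
[ 2.45459169 -0.45383586 -3.86372486] [-0.045556   -0.57057247  0.05252555] [560.52234268 -36.11664858 298.00302062]
258 [(172, 564, -24, 215), (174, 565, -24, 210), (176, 564, -27, 200), (178, 554, -42, 179), (180, 554, -44, 171), (182, 503, -125, 79), (184, 556, -42, 160), (186, 558, -38, 157), (188, 561, -34, 155), (190, 567, -26, 158), (192, 568, -25, 152), (194, 569, -25, 146), (196, 570, -24, 140), (198, 570, -24, 134), (200, 569, -26, 125), (202, 570, -26, 119), (204, 570, -26, 112), (206, 564, -36, 93)]
260 [(172, 559, -24, 212), (174, 559, -24, 206), (176, 559, -25, 199), (178, 547, -44, 173), (180, 551, -39, 172), (182, 552, -37, 168), (184, 553, -36, 162), (186, 556, -32, 160), (188, 558, -31, 155), (190, 563, -23, 157), (192, 566, -19, 155), (194, 569, -15, 153), (196, 569, -16, 145), (198, 568, -18, 138), (200, 569, -17, 131), (202, 568, -19, 122), (206, 571, -16, 112)]
262 [(172, 556, -20, 213), (174, 554, -23, 204), (176, 555, -22, 199), (178, 554, -25, 190), (180, 554, -25, 184), (182, 555, -24, 178), (184, 554, -27, 169), (186, 553, -28, 161), (188, 556, -24, 160), (190, 558, -22, 155), (192, 561, -17, 154), (194, 563, -15, 150), (196, 562, -18, 141), (198, 563, -16, 136), (200, 563, -18, 127), (202, 565, -15, 123), (204, 565, -15, 117), (206, 568, -11, 115)]
264 [(172, 552, -18, 212), (174, 552, -18, 206), (176, 551, -21, 197), (178, 553, -18, 194), (180, 552, -20, 186), (182, 551, -21, 179), (184, 551, -23, 170), (186, 551, -23, 163), (188, 550, -25, 155), (190, 550, -26, 148), (192, 552, -22, 145), (194, 550, -26, 135), (196, 557, -16, 139), (198, 558, -15, 133), (200, 556, -18, 123), (202, 560, -14, 121), (204, 561, -13, 116), (206, 566, -6, 117)]
```

View pics/ov8.png

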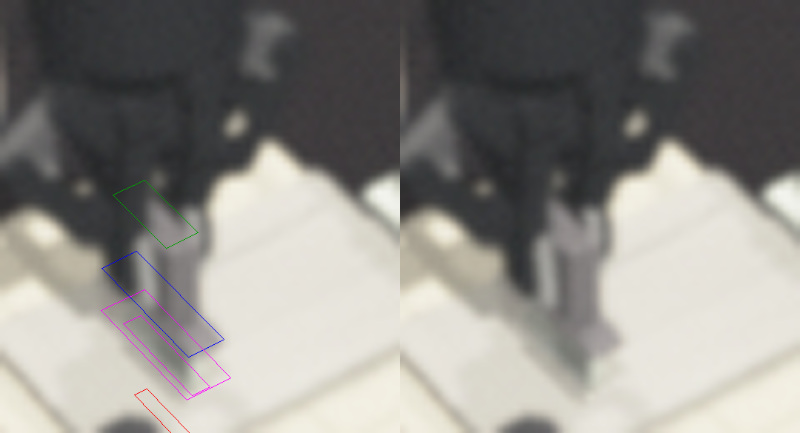

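Emit:
drive_tool(
  commands=[
    [0.1,0,0,0,0.5],
    [0.1,0,0,0,0.5],
    [0.1,0,0,0,0.5],
  ],
)

```text
t: 12.2
tcp_pos: [561.0, -36.2, 298.0]
tcp_rot: [0.719, 0.695, -0.001, -0.001]
contact_force: [0.1, 0.1, -1.5]
finger_gap: 0.155
```

```bash
cat > o.py <<'E'
from h import *
for i in range(4):
    robot.get_image('top'); o=robot.get_obs(); print(o['t'],o['contact_force'].round(1),o['wrist_torque'].round(2),o['tcp_pos'].round(1))
E
python3 o.py
```

```text
12.25 [-0.3  0.2 -1.8] [-0.   -0.06  0.03] [561.  -36.2 298. ]
12.3 [ 0.1  0.7 -1.3] [-0.03  0.03 -0.01] [561.1 -36.2 298. ]
12.35 [-0.4  0.5 -1.8] [-0.08 -0.02  0.01] [561.1 -36.2 298. ]
12.4 [ 0.1  0.3 -1.9] [ 0.    0.02 -0.02] [561.2 -36.2 298. ]
```

```bash
python3 -c "
from workcell import robot
print(robot.job_done()); o=robot.get_obs(); print(o['t'],o['contact_force'].round(1),o['tcp_pos'].round(1),o['finger_gap'])"
```

```text
the job is handed in; nothing more can be done
None
the job is handed in; nothing more can be done
```

I pushed the lock pin home, lifted the paddle out of its stand, and handed in the job with its blade held in the reader's slot. No verdict was reported.

- **Lock pin:** I pushed it with the fingers closed until the force rose to about 41 N with almost no further travel. Its head top then measured 110 mm in the top camera, which is the fully home height. The scene camera read about 108 mm.
- **Paddle:** I took the paddle hanging in the stand, gripped across its 14 mm handle at 60 N. The fingers read about 13 mm.
- **Final hold:** On the last check, side force was about 0 N and side torque about 0 Nm. The only vertical load was 1.3 to 1.9 N, roughly the paddle's own weight, so it is resting on nothing. It took a 1 mm shift in x to clear a 2.5 N side contact on the way in.
- **Depth:** The tip is at about 46 mm above the bench by arm position, so the line is level with the lips. The scene camera's depth picture agrees to within a couple of millimetres.
- **Uncertainty:** The two cameras put the slot about 3 to 5 mm apart at first. I took this to be the scene camera seeing deeper into the slot, and the free entry supports that. I did not measure where the blade sits along the slot's length beyond its 2 mm of play each side.

I moved nothing near the bottle, tray stack or tip box. The clock read 12.4 s when I handed it in.

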